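# Trip the catch of a tube incubator and hold its sprung lid open at 60 degrees

### The arm

A 6-joint arm with a two-finger parallel gripper is mounted at the origin on a cart in front of the work surface, level with it; the furniture and walls round the work are solid. World frame = base frame: x ahead of the robot, y to its left, z up, the work surface at z = 0. Lengths are in mm, angles in degrees, forces in N, time in s.
With the tool pointing down it reaches from about 300 to 950 mm from the base axis. Payload 3.1 kg.
Tool frame: the origin (TCP) lies between the finger pads; the fingertips stand 19 mm ahead of it and the grasp point (between the pads) is the TCP (manip.nose_length is the distance from the TCP to the fingertips, in mm); z points along the fingers, y is the direction in which the jaws open and shut (so a half turn about z gives the same grasp; the last joint's range is limited). The gripper opens to 85 mm and grips with 20 to 120 N. Pads are 22 mm wide; open, the fingers measure 114 mm over their backs; the gripper's body (76 mm by 85 mm) begins 54 mm behind the grasp point. The pads swing forward as they close: fully open they stand 13 mm farther back than shut.
Start: joints at [-75.957, 17.653, 93.61, -0, 68.738, -3.994], TCP at [193.49, -594.301, 250.272] pointing down, gripper open.
Joint ranges: [-175.34, 175.34], [-45.06, 112.39], [2.9, 150.54], [-68.45, 248.45], [3.09, 151.38], [-168.51, 168.51]. Speed limits (degrees/s): [159.86, 159.86, 180, 180, 180, 180].

### API

Orientations are given as a 3x3 rotation matrix whose columns are the frame's x, y, z axes.
In Python, from cell import manip gives the robot as it stands.
- The arm moves only by the tool servo_tool, never from a script. Its argument "series" is a list of rows, each an object of numbers: "x", "y", "z": the shift along the tool's x, y, z in m; "ax", "ay", "az": the turn, a rotation vector about the tool's x, y, z in rad; "gripper": the opening in per cent of the stroke, from 0 (shut) to 100 (fully open). A call has 1 to 12 rows; each row shifts and turns the commanded pose from where the row before left it, along the tool's axes as they then stand; what a row does not reach is not made up. A row lasts 1/12 s, in which the tool goes at most 41.7 mm and 7.16 degrees, less where a joint would pass 70% of its speed; a pose out of reach is approached as far as the arm can. A call with a gripper value outside its range is refused whole. The fingers move at their own pace and stop on an object; "newtons" is the grip in N (left out, the last holds). Time passes only in rows, so rows that do not move let the fingers close. It gives the time, the measured TCP pose, the force and the opening at its end, in the units of the state.
- manip.sense(): the state, without advancing time (a new reading comes with each control period).
- manip.read_camera(name): name is "scene" or "side" or "wrist"; returns (picture, depth): 420x560x3 uint8, red, green, blue; 420x560 float32, mm along the optical axis (not along the pixel's ray), 0 where there is no reading.
- manip.camera_params(name): a dict with "fx", "fy", "cx", "cy" (pixels), "origin" and "orientation" of the camera in the world. Camera axes: x right, y down, z forward; pixel columns grow to the right and rows downward; lengths in mm; the calibration is good to about 2 mm. A picture is of the moment at which its call begins: read the wrist's pose just before it. camera_params takes no time and is no camera call; for the wrist camera it gives the pose at the moment of the call.
- manip.close_job(): hands the job in, once; it reports no verdict.
The state is a dict: "time_s": time; "joint_pos": joint angles; "joint_velocities": joint speeds; "joint_torque": joint torques, N m; "ee_pos": TCP position; "eef_rot": TCP orientation; "wrist_force": force on the tool from outside, world axes, zero at the start; "ft_torque": the same for the moment, N m; "width": finger opening in mm.
Only numpy, scipy, OpenCV 4.12 (cv2) and the standard library are available. Lean on these libraries where they do the work, as an engineer would, in place of code of your own. Each camera call takes 0.05 s, during which the arm holds its last target. There are 200 camera calls.

### The job

A colleague needs both hands inside the white tube incubator, and its lid will not stay up by itself. Push the yellow release paddle fully down so that the lid springs free, then let the paddle come back up, raise the lid by the steel bar on its front edge to 60 degrees from closed (where its red edge line meets the red peg of the scale) and finish while still holding it there, steady, with the gripper. Leave the other things on the bench where they are.

Things in the scene. Friction and masses are not known exactly. Their poses are not given: they have to be found in the camera images.
- incubator: Fixed white housing of the tube incubator, 190 (x) by 240 (y) by 88 mm high; origin: centre of its underside, on the bench. Its -x side is the front, towards the robot, give or take the yaw; the hinge is at its +x side. On top lies the lid, a clear hood with grey front and back strips, 217 mm wide in x up to the end of its bar, top at 123 mm when closed.
- mark_60 (a point): Outer end of the long red peg that marks 60 degrees on the angle scale, an aluminium arc about the hinge line on the housing's left (+y) flank (128 mm left of its middle, up to 200 mm above the bench; black ticks at 15, 30, 45 and 75 degrees). At 60 degrees the red line along the lid's left edge points at this peg.
- hinge_line (a point): Middle of the lid's hinge line, at 80, 0, 92 mm in the housing's frame; the hinge line runs along the housing's y axis. Same axes as the housing.
- guard_lid (a joint): Opening angle of the lid, rad: 0 closed, grows as its front rises, stop at 1.6; 60 degrees is 1.047. While hooked by the catch it cannot be lifted. Freed, it springs open to about 0.1 to 0.25 rad and rests there; from there on a spring and its weight (0.35 kg) pull it shut, with about 2 N at the bar at 60 degrees. It never stays up by itself.
- lid_bar (a point): Middle of the lid's round steel bar, the place to take hold: 12 mm thick, along the housing's y axis, straight for 98 mm, 39 mm clear of the lid's grey front strip; 40 mm left of the housing's middle. It is 210 mm from the hinge line, 8 mm above the lid's plane through the hinge (100 mm above the bench when closed, 278 mm at 60 degrees). Axes turn with the lid.
- release (a joint): Angle of the trip lever with the yellow paddle, rad: 0 at rest, 0.40 at its stop, fully down. The hook lets go of the lid at about 0.25. A spring brings it back; full stroke takes about 4 N down on the paddle.
- paddle_top (a point): Middle of the upper face of the yellow ribbed paddle, 40 (x) by 36 mm (y), in front of the housing near its right (-y) end: at -144, -90, 83 mm in the housing's frame at rest, open space below. It goes down 18 mm in a full stroke (the lever turns about a pin along the housing's y axis, 44 mm behind and 17 mm below this point).
- beaker: Bystander: glass beaker, 70 mm wide, 93 mm high, right of the incubator; origin under its centre.
- vial_yellow: Bystander: small vial with yellow contents and black cap, 22 mm wide, 44 mm high; origin under its centre.
- vial_red: Bystander: small vial with red contents and black cap, 22 mm wide, 44 mm high; origin under its centre.
- amber_bottle: Bystander: amber bottle with blue cap, 65 mm wide, 161 mm high, left of the incubator; origin under its centre. Fixed white bottles up to 205 mm high stand beyond it.
- dish: Bystander: flat petri dish, 105 mm wide, 13 mm high, near the front edge of the bench; origin under its centre.

How it is judged:
By the outcome, as a careful person would: the job done as asked, in the order asked, and still so for the second after the job is handed in, while the arm keeps its last pose, push and grip.
It also fails if it takes over 51 s, if anything falls off the work surface, if the arm or the gripper's body presses on something with over 40 N, if the wrist force passes 120 N, or if a joint passes its speed limit or range.

## Working session

There is one attempt and no reset: what is moved stays moved. The work goes in short steps, Python scripts to look and compute and a tool call to move; the robot and the scene stay as the last step left them, time stands still between calls to the robot, and variables do not carry over. Pictures are saved under pics/ and viewed, about 8 in all and at most 12, crops included, and the job is handed in when it is done.

Besides the shell and the picture viewer there is one more tool, called after "Call:" as name([rows], argument=value, ...), one row to a line, values as JSON. servo_tool: Moves the arm, as the interface text tells. Its arguments: {"type":"object","properties":{"series":{"type":"array"},"newtons":{"type":"number"}},"required":["series"]}

```bash
ls; mkdir -p pics; python3 - <<'E'
from cell import manip
import cv2,numpy as np
s=manip.sense();print(s)
for n in("scene","side"):
    im,d=manip.read_camera(n);cv2.imwrite(f"pics/{n}0.png",im[:,:,::-1]);np.savez(f"{n}0.npz",im=im,d=d)
    print(n,manip.camera_params(n))
E
```

```text
pics
{'time_s': 0.0, 'joint_pos': array([-7.59580768e+01,  1.77033129e+01,  9.36908581e+01,  1.01251972e-03,
        6.87378371e+01, -3.99191180e+00]), 'joint_velocities': array([ 0.03457543,  0.0655567 , -0.03623248, -0.17749469, -0.06675973,
       -0.08223397]), 'joint_torque': array([ 1.91110077e-03, -4.15248442e+01, -2.76668215e+01,  3.40026445e-04,
        1.02842765e-02,  1.33028895e-06]), 'ee_pos': array([ 193.28974698, -593.52912871,  249.04886669]), 'eef_rot': array([[ 9.50875904e-01,  3.09571835e-01, -5.43040308e-04],
       [ 3.09572261e-01, -9.50873284e-01,  2.23912255e-03],
       [ 1.76806756e-04, -2.29723789e-03, -9.99997346e-01]]), 'wrist_force': array([-0.76040171, -0.44451485,  0.24732501]), 'ft_torque': array([-0.03977771,  0.02214827,  0.03070232]), 'width': 85.67684572681631}
scene {'fx': 393.3507134410706, 'fy': 393.3507134410706, 'cx': 283.88099482486774, 'cy': 209.57783884143214, 'origin': array([157.37964319, 796.28717609, 939.18276404]), 'orientation': array([[-0.89490025, -0.31099483,  0.32005588],
       [-0.44592994,  0.59533235, -0.66837556],
       [ 0.01732172, -0.74085195, -0.67144497]])}
side {'fx': 477.1084399351076, 'fy': 477.1084399351076, 'cx': 285.47614803438273, 'cy': 203.33473876768545, 'origin': array([-226.77744319, 1086.83091855, 1060.47644521]), 'orientation': array([[-0.8261308 , -0.32100476,  0.46310242],
       [-0.56346206,  0.46436155, -0.68328534],
       [ 0.00429089, -0.8254237 , -0.56449738]])}
```

View pics/scene0.png

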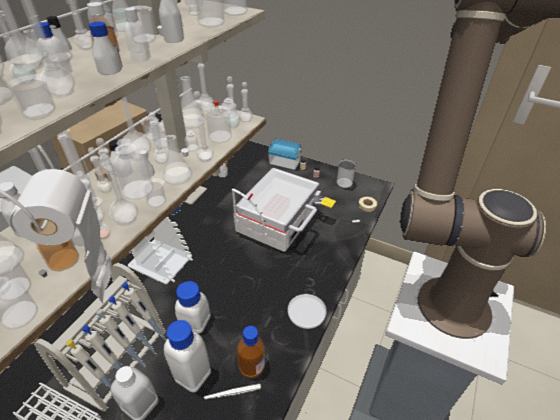

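View pics/side0.png

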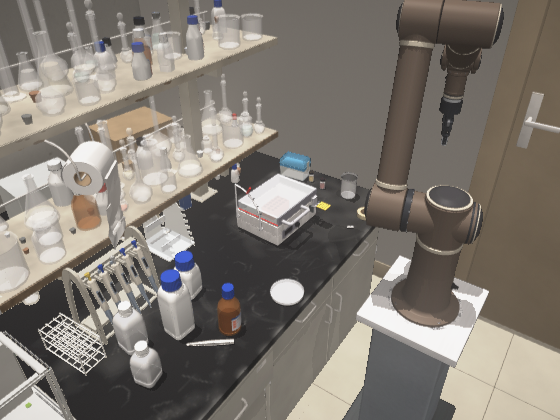

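Scene: incubator at about (277,207), paddle (328,202), bar (302,222), red peg at about (250,198). The side view is similar: paddle (323,206). I'll measure them and enlarge.

```bash
cat > h.py <<'E'
import numpy as np,cv2
from cell import manip
def ray(n,u,v,P=None):
    P=P or manip.camera_params(n)
    d=P['orientation']@np.array([(u-P['cx'])/P['fx'],(v-P['cy'])/P['fy'],1.]);return P['origin'],d
def tri(a,b):
    A=[];B=[]
    for o,d in(a,b):
        d=d/np.linalg.norm(d);M=np.eye(3)-np.outer(d,d);A.append(M);B.append(M@o)
    return np.linalg.solve(sum(A),sum(B))
def pt(n,u,v,d,P=None):
    o,r=ray(n,u,v,P);return o+r*d
E
python3 - <<'E'
from h import *
C={}
for n,(u0,v0,w,h) in dict(scene=(220,155,130,100),side=(220,165,130,90)).items():
    z=np.load(f"{n}0.npz");im,d=z['im'],z['d'];hsv=cv2.cvtColor(im,cv2.COLOR_RGB2HSV)
    for nm,m in dict(yel=cv2.inRange(hsv,(22,150,120),(34,255,255)),red=cv2.inRange(hsv,(0,120,80),(8,255,255))|cv2.inRange(hsv,(172,120,80),(180,255,255))).items():
        k=np.zeros_like(m);k[v0:v0+h,u0:u0+w]=1
        N,L,S,c=cv2.connectedComponentsWithStats(m*k)
        for i in range(1,N):
            if S[i,4]>3:
                v,u=np.where(L==i);p=np.median([pt(n,a,b,d[b,a]) for a,b in zip(u,v)],0)
                print(n,nm,S[i],c[i].round(1),p.round(1))
                if nm=='yel' and S[i,4]>20:C[n]=c[i]
    cv2.imwrite(f"pics/{n}_c.png",cv2.resize(im[v0:v0+h,u0:u0+w,::-1],None,fx=6,fy=6,interpolation=cv2.INTER_CUBIC))
print(tri(*[ray(n,*C[n]) for n in C]))
E
```

```text
scene yel [321 197  15  11 100] [327.8 201.9] [ 456.8 -161.3   81.3]
scene red [248 194   5   6   9] [249.8 196.2] [623.6  53.1 200.6]
scene red [237 213  25  11  26] [249.  217.8] [640.9  38.7  93.1]
scene red [265 224  21   9  23] [275.5 228.4] [544.3  43.2  94.5]
side red [246 187   5   7  14] [248.4 189.7] [622.5  52.1 203.2]
side red [243 210   8   4   8] [246.5 211.5] [651.2  36.   94.2]
side red [252 214   7   4   7] [255.  215.3] [609.7  41.2  97.4]
side red [263 219   8   4   8] [266.5 220.5] [561.5  39.8  94.2]
side red [272 223   6   3   6] [274.5 224. ] [526.   42.   95.6]Traceback (most recent call last):
  File "<stdin>", line 14, in <module>
TypeError: tri() missing 1 required positional argument: 'b'
```

View pics/scene_c.png

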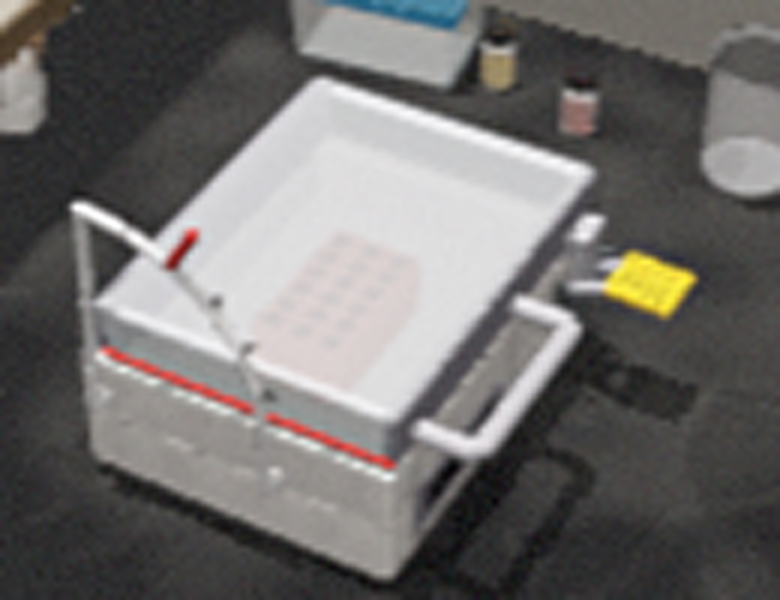

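View pics/side_c.png

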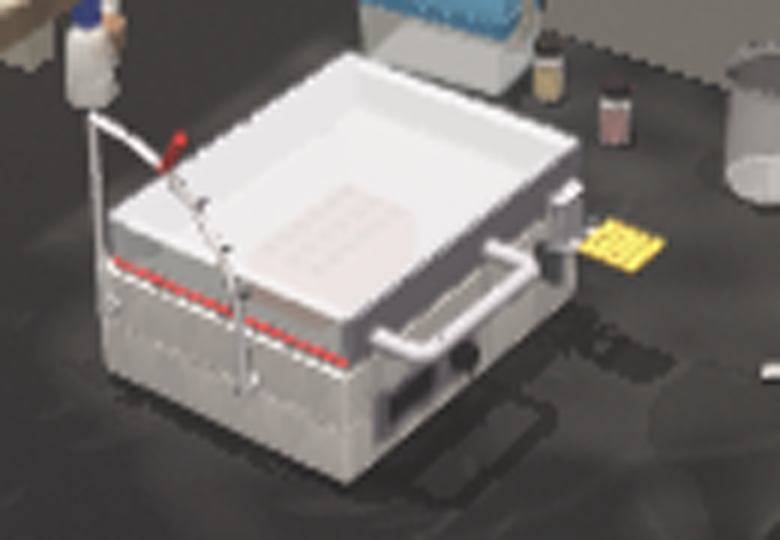

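Crops (6x): bar from scene crop (480,445) to (570,325), side crop (420,352) to (535,262); red line ends (103,352)–(395,465) and (115,260)–(347,362); paddle (650,283) / (623,246).

```bash
python3 - <<'E'
from h import *
F={'scene':lambda p:(220+(p[0]+.5)/6-.5,155+(p[1]+.5)/6-.5),'side':lambda p:(220+(p[0]+.5)/6-.5,165+(p[1]+.5)/6-.5)}
K=dict(barL=((480,445),(420,352),100),barR=((570,325),(535,262),100),redB=((103,352),(115,260),94),redF=((395,465),(347,362),94),pad=((650,283),(623,246),83),peg=((193,235),(182,137),None))
for k,(a,b,z) in K.items():
    r=[ray(n,*F[n](p)) for n,p in zip(F,(a,b))]
    print(k,tri(*r).round(1),*[(o+d*(z-o[2])/d[2]).round(1) for o,d in r if z])
E
```

```text
barL [470.7  32.3 116.7] [476.9  16.1 100. ] [483.   14.4 100. ]
barR [467.3 -78.1 112.4] [472.3 -88.  100. ] [476.6 -97.  100. ]
redB [680.7  42.7  99.6] [684.5  39.4  94. ] [685.9  34.7  94. ]
redF [505.1  54.8 108.1] [511.2  43.1  94. ] [515.9  38.7  94. ]
pad [ 451.5 -155.4   87.1] [ 453.  -158.5   83. ] [ 454.5 -162.3   83. ]
peg [611.5  60.1 219.1]
```

Call:
servo_tool([
  {"x": 0.03,"y": -0.0265,"gripper": 0},
  {"x": 0.03,"y": -0.0265,"gripper": 0},
  {"x": 0.03,"y": -0.0265,"gripper": 0},
  {"x": 0.03,"y": -0.0265,"gripper": 0},
  {"x": 0.03,"y": -0.0265,"gripper": 0},
  {"x": 0.03,"y": -0.0265,"gripper": 0},
  {"x": 0.03,"y": -0.0265,"gripper": 0},
  {"x": 0.03,"y": -0.0265,"gripper": 0},
  {"x": 0.03,"y": -0.0265,"gripper": 0},
  {"x": 0.03,"y": -0.0265,"gripper": 0},
  {"x": 0.03,"y": -0.0265,"gripper": 0},
  {"x": 0.03,"y": -0.0265,"gripper": 0},
], newtons=30)

```text
validation failed for argument at $.se...
```

Call:
servo_tool([
  {"az": -0.121},
  {"az": -0.121},
  {"az": -0.121},
  {"az": -0.121},
  {"az": -0.121},
  {"az": -0.121},
  {"az": -0.121},
  {"az": -0.121},
  {"az": -0.121},
  {"az": -0.121},
  {},
  {},
])

```text
validation failed for argument at $.se...
```

Call:
servo_tool([
  {"x": 0.03,"y": -0.0265,"z": 0,"ax": 0,"ay": 0,"az": 0,"gripper": 0},
], newtons=30)

```text
time_s: 0.18
ee_pos: [211.2, -564.1, 249.7]
eef_rot: [[0.952, 0.306, -0.002], [0.305, -0.952, -0.004], [-0.003, 0.004, -1.0]]
wrist_force: [1.5, -0.4, 0.8]
width: 75.6
```

Call:
servo_tool([
  {"x": 0.03,"y": -0.0265,"z": 0,"ax": 0,"ay": 0,"az": 0,"gripper": 0},
  {"x": 0.03,"y": -0.0265,"z": 0,"ax": 0,"ay": 0,"az": 0,"gripper": 0},
  {"x": 0.03,"y": -0.0265,"z": 0,"ax": 0,"ay": 0,"az": 0,"gripper": 0},
  {"x": 0.03,"y": -0.0265,"z": 0,"ax": 0,"ay": 0,"az": 0,"gripper": 0},
  {"x": 0.03,"y": -0.0265,"z": 0,"ax": 0,"ay": 0,"az": 0,"gripper": 0},
  {"x": 0.03,"y": -0.0265,"z": 0,"ax": 0,"ay": 0,"az": 0,"gripper": 0},
  {"x": 0.03,"y": -0.0265,"z": 0,"ax": 0,"ay": 0,"az": 0,"gripper": 0},
  {"x": 0.03,"y": -0.0265,"z": 0,"ax": 0,"ay": 0,"az": 0,"gripper": 0},
  {"x": 0.03,"y": -0.0265,"z": 0,"ax": 0,"ay": 0,"az": 0,"gripper": 0},
  {"x": 0.03,"y": -0.0265,"z": 0,"ax": 0,"ay": 0,"az": 0,"gripper": 0},
  {"x": 0.03,"y": -0.0265,"z": 0,"ax": 0,"ay": 0,"az": 0,"gripper": 0},
])

```text
time_s: 1.1
ee_pos: [437.6, -178.5, 250.0]
eef_rot: [[0.951, 0.31, -0.0], [0.31, -0.951, 0.0], [-0.0, -0.0, -1.0]]
wrist_force: [1.5, -0.1, 0.0]
width: 0.1
```

Call:
servo_tool([
  {"x": 0,"y": 0,"z": 0,"ax": 0,"ay": 0,"az": -0.121,"gripper": 0},
  {"x": 0,"y": 0,"z": 0,"ax": 0,"ay": 0,"az": -0.121,"gripper": 0},
  {"x": 0,"y": 0,"z": 0,"ax": 0,"ay": 0,"az": -0.121,"gripper": 0},
  {"x": 0,"y": 0,"z": 0,"ax": 0,"ay": 0,"az": -0.121,"gripper": 0},
  {"x": 0,"y": 0,"z": 0,"ax": 0,"ay": 0,"az": -0.121,"gripper": 0},
  {"x": 0,"y": 0,"z": 0,"ax": 0,"ay": 0,"az": -0.121,"gripper": 0},
  {"x": 0,"y": 0,"z": 0,"ax": 0,"ay": 0,"az": -0.121,"gripper": 0},
  {"x": 0,"y": 0,"z": 0,"ax": 0,"ay": 0,"az": -0.121,"gripper": 0},
  {"x": 0,"y": 0,"z": 0,"ax": 0,"ay": 0,"az": -0.121,"gripper": 0},
  {"x": 0,"y": 0,"z": 0,"ax": 0,"ay": 0,"az": -0.121,"gripper": 0},
  {"x": 0,"y": 0,"z": 0,"ax": 0,"ay": 0,"az": 0,"gripper": 0},
])

```text
time_s: 2.02
ee_pos: [436.9, -180.3, 249.8]
eef_rot: [[0.044, 0.999, -0.001], [0.999, -0.044, 0.0], [0.0, -0.001, -1.0]]
wrist_force: [-0.5, -0.0, 0.4]
width: 0.0
```

```bash
python3 - <<'E'
from h import *
s=manip.sense();print(s['time_s'],s['ee_pos'],s['eef_rot'].round(3),s['joint_pos'].round(1),s['wrist_force'])
P=manip.camera_params('wrist');im,d=manip.read_camera('wrist')
np.savez('w0.npz',im=im,d=d,**P);cv2.imwrite('pics/w0.png',im[:,:,::-1]);print(P)
E
```

```text
2.0167 [ 436.94430351 -180.25899043  249.81376384] [[ 0.044  0.999 -0.001]
 [ 0.999 -0.044  0.   ]
 [ 0.    -0.001 -1.   ]] [-27.7   0.6 113.5  -0.   66.  -25.2] [-0.543397   -0.02356352  0.35376883]
{'fx': 362.707089425163, 'fy': 362.707089425163, 'cx': 283.2872369628973, 'cy': 209.17685207881053, 'origin': array([ 441.73517729, -113.52369141,  374.00399332]), 'orientation': array([[ 9.99116589e-01, -4.03467059e-02, -1.17552289e-02],
       [-4.20180427e-02, -9.63917553e-01, -2.62863910e-01],
       [-7.25378617e-04,  2.63125625e-01, -9.64761307e-01]])}
```

View pics/w0.png

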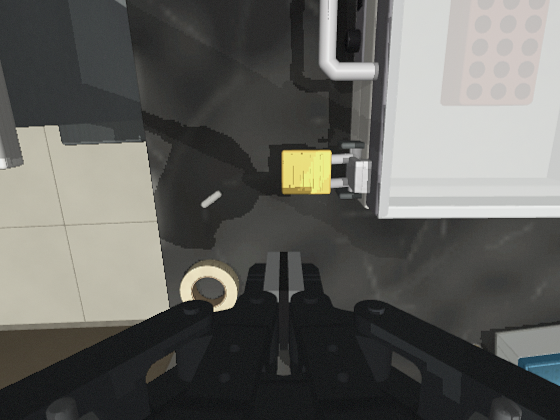

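Wrist view: paddle centred at about (306,172), bar running vertically at about column 327 with its right end bend at row 70, parallel to the picture's columns, so the tool yaw already fits.

```bash
python3 - <<'E'
from h import *
z=np.load('w0.npz');P={k:z[k] for k in('fx','fy','cx','cy','origin','orientation')};im,d=z['im'],z['d']
def pl(u,v,h):
    o,r=ray('wrist',u,v,P);return (o+r*(h-o[2])/r[2]).round(1)
m=cv2.inRange(cv2.cvtColor(im,cv2.COLOR_RGB2HSV),(20,130,100),(36,255,255));m[:130]=0;m[210:]=0
c=max(cv2.findContours(m,0,1)[0],key=cv2.contourArea);r=cv2.minAreaRect(c);print(r,pl(*r[0],83),d[172,306])
g=cv2.cvtColor(im,cv2.COLOR_RGB2GRAY).astype(float)
for v in(3,25,45,60):
    u=np.where(g[v,315:345]>150)[0]+315;print(v,u.min(),u.max(),pl((u.min()+u.max())/2,v,100))
for v in(10,60,100,140,180,210):
    print(v,pl(380,v,123),g[v,355:395].astype(int)[::3])
print('bar end',pl(327,72,100))
E
```

```text
((305.9999694824219, 171.49998474121094), (49.99999237060547, 42.99999237060547), 0.0) [ 457.9 -162.    83. ] 292.61707
3 321 336 [475.1 -44.7 100. ]
25 321 336 [475.  -58.3 100. ]
45 320 335 [474.2 -71.  100. ]
60 320 336 [474.4 -80.7 100. ]
10 [504.4 -55.8 123. ] [ 31  25  58 108  97 100 102 149  58  60  60  77 153 203]
60 [505.2 -84.9 123. ] [ 56  57  74  99 100 101 147  55  59  61  94 108 205 204]
100 [ 505.9 -109.7  123. ] [101 105  99 102 102 144  60  62  61  85 153 205 204 203]
140 [ 506.6 -135.8  123. ] [ 80  81  99  95 106  47  56  54  65 116 205 205 205 216]
180 [ 507.4 -163.5  123. ] [194 212 206 214 192 105  53  55 130 206 206 204 207 207]
210 [ 508.  -185.4  123. ] [ 48  52  51  55  51  52  54 117 199 204 205 219 225 226]
bar end [473.6 -88.6 100. ]
```

Call:
servo_tool([
  {"x": 0.0195,"y": 0.013,"z": 0.02,"ax": 0,"ay": 0,"az": 0,"gripper": 0},
  {"x": 0,"y": 0,"z": 0.03,"ax": 0,"ay": 0,"az": 0,"gripper": 0},
  {"x": 0,"y": 0,"z": 0.03,"ax": 0,"ay": 0,"az": 0,"gripper": 0},
  {"x": 0,"y": 0,"z": 0.03,"ax": 0,"ay": 0,"az": 0,"gripper": 0},
  {"x": 0,"y": 0,"z": 0.02,"ax": 0,"ay": 0,"az": 0,"gripper": 0},
  {"x": 0,"y": 0,"z": 0.01,"ax": 0,"ay": 0,"az": 0,"gripper": 0},
  {"x": 0,"y": 0,"z": 0,"ax": 0,"ay": 0,"az": 0,"gripper": 0},
  {"x": 0,"y": 0,"z": 0,"ax": 0,"ay": 0,"az": 0,"gripper": 0},
])

```text
time_s: 2.73
ee_pos: [451.3, -161.7, 110.3]
eef_rot: [[0.047, 0.999, -0.0], [0.999, -0.047, 0.0], [0.0, -0.0, -1.0]]
wrist_force: [0.8, 0.8, 0.4]
width: -0.3
```

Call:
servo_tool([
  {"x": 0,"y": 0,"z": 0.005,"ax": 0,"ay": 0,"az": 0,"gripper": 0},
  {"x": 0,"y": 0,"z": 0.005,"ax": 0,"ay": 0,"az": 0,"gripper": 0},
  {"x": 0,"y": 0,"z": 0.005,"ax": 0,"ay": 0,"az": 0,"gripper": 0},
  {"x": 0,"y": 0,"z": 0.003,"ax": 0,"ay": 0,"az": 0,"gripper": 0},
  {"x": 0,"y": 0,"z": 0.002,"ax": 0,"ay": 0,"az": 0,"gripper": 0},
  {"x": 0,"y": 0,"z": 0,"ax": 0,"ay": 0,"az": 0,"gripper": 0},
])

```text
time_s: 3.23
ee_pos: [450.7, -161.9, 90.1]
eef_rot: [[0.046, 0.999, -0.001], [0.999, -0.046, -0.0], [-0.001, -0.001, -1.0]]
wrist_force: [-3.5, -3.6, 3.6]
width: 0.2
```

Call:
servo_tool([
  {"x": 0,"y": 0,"z": 0.003,"ax": 0,"ay": 0,"az": 0,"gripper": 0},
  {"x": 0,"y": 0,"z": 0.003,"ax": 0,"ay": 0,"az": 0,"gripper": 0},
  {"x": 0,"y": 0,"z": 0,"ax": 0,"ay": 0,"az": 0,"gripper": 0},
])

```text
time_s: 3.48
ee_pos: [450.7, -161.8, 85.2]
eef_rot: [[0.046, 0.999, -0.002], [0.999, -0.046, 0.0], [0.0, -0.002, -1.0]]
wrist_force: [-7.7, -0.4, 13.6]
width: 0.3
```

Call:
servo_tool([
  {"x": 0,"y": 0,"z": 0.002,"ax": 0,"ay": 0,"az": 0,"gripper": 0},
  {"x": 0,"y": 0,"z": 0,"ax": 0,"ay": 0,"az": 0,"gripper": 0},
  {"x": 0,"y": 0,"z": 0,"ax": 0,"ay": 0,"az": 0,"gripper": 0},
])

```text
time_s: 3.73
ee_pos: [450.8, -161.9, 84.6]
eef_rot: [[0.045, 0.999, -0.002], [0.999, -0.045, 0.0], [-0.0, -0.002, -1.0]]
wrist_force: [-9.7, -1.8, 22.5]
width: -0.1
```

Force rises steeply while the position stalls, so it is at the stop. Next, check that the lid sprang up.

```bash
python3 - <<'E'
from h import *
im,d=manip.read_camera('side');c1=cv2.resize(im[165:255,220:350,::-1],None,fx=6,fy=6,interpolation=cv2.INTER_CUBIC)
cv2.imwrite('pics/s1.png',c1);print(manip.sense()['wrist_force'])
E
```

```text
[-9.72268373 -0.10585263 22.40988922]
```

View pics/s1.png

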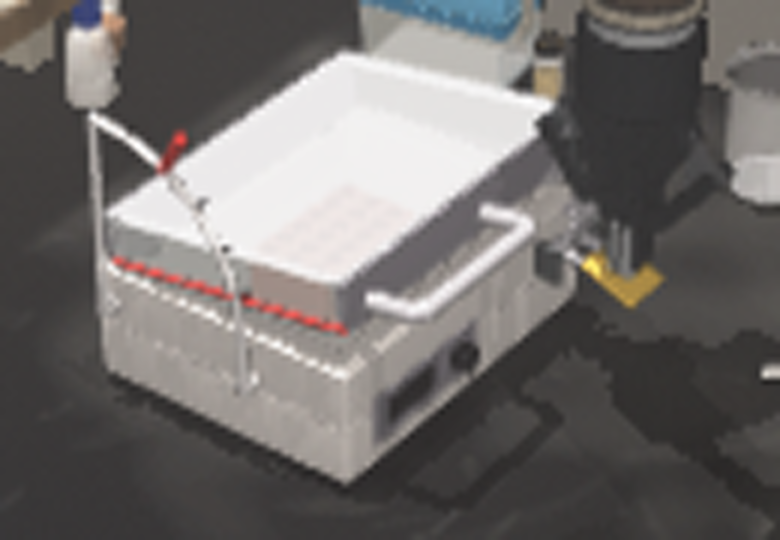

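The lid stands open about 0.2 rad (front end of the red line rose from crop row 362 to 330). Now lift straight off and go above the bar with the gripper half open.

Call:
servo_tool([
  {"x": 0,"y": 0,"z": -0.01,"ax": 0,"ay": 0,"az": 0,"gripper": 0},
  {"x": 0,"y": 0,"z": -0.015,"ax": 0,"ay": 0,"az": 0,"gripper": 0},
  {"x": 0,"y": 0,"z": -0.035,"ax": 0,"ay": 0,"az": 0,"gripper": 0},
  {"x": 0,"y": 0,"z": -0.035,"ax": 0,"ay": 0,"az": 0,"gripper": 0},
  {"x": 0,"y": 0,"z": -0.035,"ax": 0,"ay": 0,"az": 0,"gripper": 0},
  {"x": 0,"y": 0,"z": -0.035,"ax": 0,"ay": 0,"az": 0,"gripper": 50},
  {"x": 0.03,"y": 0,"z": 0,"ax": 0,"ay": 0,"az": 0,"gripper": 50},
  {"x": 0.03,"y": 0,"z": 0,"ax": 0,"ay": 0,"az": 0,"gripper": 50},
  {"x": 0.02,"y": 0,"z": 0,"ax": 0,"ay": 0,"az": 0,"gripper": 50},
  {"x": 0,"y": 0,"z": 0,"ax": 0,"ay": 0,"az": 0,"gripper": 50},
  {"x": 0,"y": 0,"z": 0,"ax": 0,"ay": 0,"az": 0,"gripper": 50},
])

```text
time_s: 4.7
ee_pos: [455.4, -80.7, 247.2]
eef_rot: [[0.044, 0.999, 0.001], [0.999, -0.044, 0.0], [0.0, 0.001, -1.0]]
wrist_force: [0.7, -0.4, -0.2]
width: 42.8
```

```bash
python3 - <<'E'
from h import *
s=manip.sense();print(s['time_s'],s['ee_pos'],s['width'],s['wrist_force'])
P=manip.camera_params('wrist');im,d=manip.read_camera('wrist')
np.savez('w1.npz',im=im,d=d,**P);cv2.imwrite('pics/w1.png',im[:,:,::-1]);print(P['origin'])
E
```

```text
4.7 [455.37556929 -80.66004037 247.22276412] 42.7904518772072 [ 0.72239951 -0.38637161 -0.15064656]
[459.84470328 -13.88929125 371.43296417]
```

View pics/w1.png

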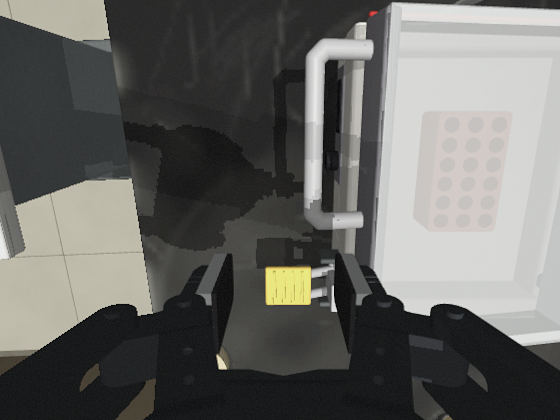

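Bar at about column 315, rows 45–222 (middle near 133); paddle (288,285) looks level again.

```bash
python3 - <<'E'
from h import *
z=np.load('w1.npz');P={k:z[k] for k in('fx','fy','cx','cy','origin','orientation')};im,d=z['im'],z['d']
g=cv2.cvtColor(im,cv2.COLOR_RGB2GRAY)
for v in(70,90,110,133,160,180,200):
    u=np.where(g[v,300:332]>140)[0]+300;uc=(u.min()+u.max())/2
    print(v,u.min(),u.max(),pt('wrist',uc,v,np.min(d[v,int(uc)-4:int(uc)+5]),P).round(1))
for v in (42,220):print('arm',v,[pt('wrist',u,v,d[v,u],P).round(0) for u in(340,350)])
for u,v in((275,285),(290,285),(303,285)):print('pad',pt('wrist',u,v,d[v,u],P).round(1))
E
```

```text
70 306 324 [480.2   8.5 140.2]
90 306 323 [479.7  -2.8 139.7]
110 306 323 [479.4 -14.6 140.3]
133 306 322 [479.  -28.5 138.8]
160 305 321 [478.  -45.4 139. ]
180 305 321 [477.7 -58.4 139.2]
200 306 312 [474.8 -71.6 139.6]
arm 42 [array([496.,  24., 137.]), array([502.,  24., 134.])]
arm 220 [array([496., -88., 135.]), array([503., -88., 135.])]
pad [ 447.1 -159.6   85.4]
pad [ 460.1 -161.2   83.4]
pad [ 471.3 -161.    84.8]
```

Call:
servo_tool([
  {"x": 0.025,"y": 0.0107,"z": 0,"ax": 0,"ay": 0,"az": 0,"gripper": 50},
  {"x": 0.025,"y": 0.0107,"z": 0,"ax": 0,"ay": 0,"az": 0,"gripper": 50},
  {"x": 0,"y": 0,"z": 0.03,"ax": 0,"ay": 0,"az": 0,"gripper": 50},
  {"x": 0,"y": 0,"z": 0.03,"ax": 0,"ay": 0,"az": 0,"gripper": 50},
  {"x": 0,"y": 0,"z": 0.02,"ax": 0,"ay": 0,"az": 0,"gripper": 50},
  {"x": 0,"y": 0,"z": 0.02,"ax": 0,"ay": 0,"az": 0,"gripper": 50},
  {"x": 0,"y": 0,"z": 0.014,"ax": 0,"ay": 0,"az": 0,"gripper": 50},
  {"x": 0,"y": 0,"z": 0,"ax": 0,"ay": 0,"az": 0,"gripper": 50},
])

```text
time_s: 5.42
ee_pos: [475.1, -33.1, 129.3]
eef_rot: [[0.048, 0.999, -0.009], [0.999, -0.048, 0.001], [0.001, -0.009, -1.0]]
wrist_force: [-0.4, 0.1, -0.9]
width: 42.7
```

Call:
servo_tool([
  {"x": 0,"y": 0,"z": 0,"ax": 0,"ay": 0,"az": 0,"gripper": 35},
  {"x": 0,"y": 0,"z": 0,"ax": 0,"ay": 0,"az": 0,"gripper": 20},
  {"x": 0,"y": 0,"z": 0,"ax": 0,"ay": 0,"az": 0,"gripper": 0},
  {"x": 0,"y": 0,"z": 0,"ax": 0,"ay": 0,"az": 0,"gripper": 0},
  {"x": 0,"y": 0,"z": 0,"ax": 0,"ay": 0,"az": 0,"gripper": 0},
  {"x": 0,"y": 0,"z": 0,"ax": 0,"ay": 0,"az": 0,"gripper": 0},
], newtons=40)

```text
time_s: 5.92
ee_pos: [477.7, -33.3, 133.8]
eef_rot: [[0.045, 0.999, -0.002], [0.999, -0.045, -0.001], [-0.001, -0.002, -1.0]]
wrist_force: [-5.0, -1.8, 1.7]
width: 11.0
```

```bash
python3 - <<'E'
import numpy as np
f=np.linspace(.165,1.047,23);x=-210*np.cos(f)+8*np.sin(f);z=210*np.sin(f)+8*np.cos(f)
print(np.c_[f[1:],np.diff(x),-np.diff(z)].round(2).tolist())
E
```

```text
[[0.21, 1.86, -8.22], [0.25, 2.19, -8.13], [0.29, 2.52, -8.04], [0.33, 2.84, -7.93], [0.37, 3.15, -7.81], [0.41, 3.46, -7.68], [0.45, 3.77, -7.54], [0.49, 4.07, -7.38], [0.53, 4.36, -7.21], [0.57, 4.64, -7.03], [0.61, 4.92, -6.84], [0.65, 5.19, -6.63], [0.69, 5.45, -6.42], [0.73, 5.71, -6.2], [0.77, 5.95, -5.96], [0.81, 6.19, -5.72], [0.85, 6.41, -5.47], [0.89, 6.62, -5.21], [0.93, 6.83, -4.94], [0.97, 7.02, -4.66], [1.01, 7.2, -4.37], [1.05, 7.37, -4.08]]
```

Call:
servo_tool([
  {"x": 0,"y": 0.0019,"z": -0.0082,"ax": 0,"ay": 0,"az": 0,"gripper": 0},
  {"x": 0,"y": 0.0022,"z": -0.0081,"ax": 0,"ay": 0,"az": 0,"gripper": 0},
  {"x": 0,"y": 0.0025,"z": -0.008,"ax": 0,"ay": 0,"az": 0,"gripper": 0},
  {"x": 0,"y": 0.0028,"z": -0.0079,"ax": 0,"ay": 0,"az": 0,"gripper": 0},
  {"x": 0,"y": 0.0032,"z": -0.0078,"ax": 0,"ay": 0,"az": 0,"gripper": 0},
  {"x": 0,"y": 0.0035,"z": -0.0077,"ax": 0,"ay": 0,"az": 0,"gripper": 0},
])

```text
time_s: 6.42
ee_pos: [493.6, -33.9, 182.2]
eef_rot: [[0.045, 0.999, -0.003], [0.999, -0.045, -0.001], [-0.001, -0.003, -1.0]]
wrist_force: [-4.7, -2.3, -0.4]
width: 10.4
```

Call:
servo_tool([
  {"x": 0,"y": 0.0038,"z": -0.0075,"ax": 0,"ay": 0,"az": 0,"gripper": 0},
  {"x": 0,"y": 0.0041,"z": -0.0074,"ax": 0,"ay": 0,"az": 0,"gripper": 0},
  {"x": 0,"y": 0.0044,"z": -0.0072,"ax": 0,"ay": 0,"az": 0,"gripper": 0},
  {"x": 0,"y": 0.0046,"z": -0.007,"ax": 0,"ay": 0,"az": 0,"gripper": 0},
  {"x": 0,"y": 0.0049,"z": -0.0068,"ax": 0,"ay": 0,"az": 0,"gripper": 0},
  {"x": 0,"y": 0.0052,"z": -0.0066,"ax": 0,"ay": 0,"az": 0,"gripper": 0},
  {"x": 0,"y": 0.0055,"z": -0.0064,"ax": 0,"ay": 0,"az": 0,"gripper": 0},
  {"x": 0,"y": 0.0057,"z": -0.0062,"ax": 0,"ay": 0,"az": 0,"gripper": 0},
])

```text
time_s: 7.08
ee_pos: [530.5, -35.4, 237.9]
eef_rot: [[0.045, 0.999, -0.006], [0.999, -0.045, -0.001], [-0.001, -0.006, -1.0]]
wrist_force: [-8.9, -1.8, 5.4]
width: 10.5
```

```bash
python3 - <<'E'
from h import *
s=manip.sense();print(s['time_s'],s['ee_pos'],s['width'],s['wrist_force'],s['ft_torque'])
P=manip.camera_params('wrist');im,d=manip.read_camera('wrist');i2,_=manip.read_camera('side')
np.savez('w2.npz',im=im,d=d,**P)
cv2.imwrite('pics/w2.png',np.hstack([im[:,130:430,::-1],cv2.resize(i2[140:260,210:353,::-1],(500,420),interpolation=cv2.INTER_CUBIC)]))
E
```

```text
7.0833 [530.53541152 -35.42533924 237.89802056] 10.457791772666603 [-8.8952907  -1.76118621  5.38808337] [-0.30659681  1.77524371  0.07212855]
```

View pics/w2.png

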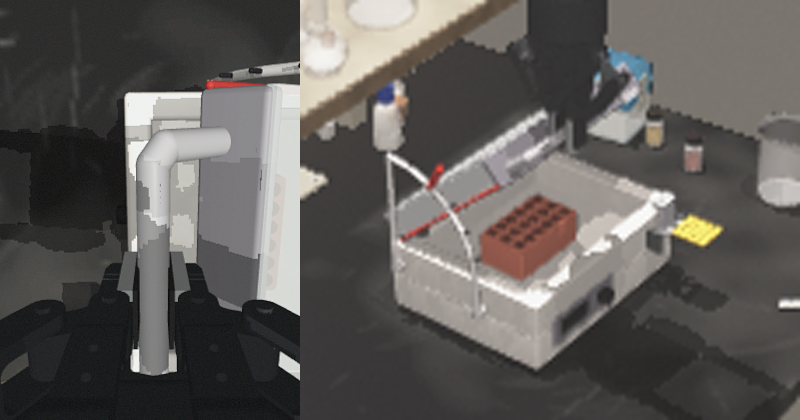

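The bar sits between the pads (wrist column about 155 in the crop) and the lid is at about 42°, red line still below the peg. Continue the arc.

Call:
servo_tool([
  {"x": 0,"y": 0.006,"z": -0.006,"ax": 0,"ay": 0,"az": 0,"gripper": 0},
  {"x": 0,"y": 0.0062,"z": -0.0057,"ax": 0,"ay": 0,"az": 0,"gripper": 0},
  {"x": 0,"y": 0.0064,"z": -0.0055,"ax": 0,"ay": 0,"az": 0,"gripper": 0},
  {"x": 0,"y": 0.0066,"z": -0.0052,"ax": 0,"ay": 0,"az": 0,"gripper": 0},
  {"x": 0,"y": 0.0068,"z": -0.0049,"ax": 0,"ay": 0,"az": 0,"gripper": 0},
  {"x": 0,"y": 0.007,"z": -0.0047,"ax": 0,"ay": 0,"az": 0,"gripper": 0},
  {"x": 0,"y": 0.0072,"z": -0.0044,"ax": 0,"ay": 0,"az": 0,"gripper": 0},
  {"x": 0,"y": 0.0074,"z": -0.0041,"ax": 0,"ay": 0,"az": 0,"gripper": 0},
  {"x": 0,"y": 0,"z": 0,"ax": 0,"ay": 0,"az": 0,"gripper": 0},
  {"x": 0,"y": 0,"z": 0,"ax": 0,"ay": 0,"az": 0,"gripper": 0},
])

```text
time_s: 8.02
ee_pos: [587.3, -37.7, 281.4]
eef_rot: [[0.046, 0.999, 0.003], [0.999, -0.046, -0.0], [-0.0, 0.003, -1.0]]
wrist_force: [-7.5, -1.1, 9.6]
width: 10.6
```

```bash
python3 - <<'E'
from h import *
s=manip.sense();print(s['time_s'],s['ee_pos'],s['width'],s['wrist_force'],s['ft_torque'])
P=manip.camera_params('wrist');im,d=manip.read_camera('wrist');i2,d2=manip.read_camera('side');i1,d1=manip.read_camera('scene')
np.savez('w3.npz',im=im,d=d,i1=i1,d1=d1,i2=i2,d2=d2,**P)
r=lambda i,w:cv2.resize(i[:,:,::-1],(w,400),interpolation=cv2.INTER_CUBIC)
cv2.imwrite('pics/w3.png',np.hstack([r(i1[165:255,220:310],400),r(i2[155:245,220:310],400)]))
E
```

```text
8.0167 [587.28337185 -37.6782484  281.39130622] 10.637210133312692 [-7.48824501 -1.07410429  9.5771186 ] [-0.18608131  1.27520663  0.11528626]
```

View pics/w3.png

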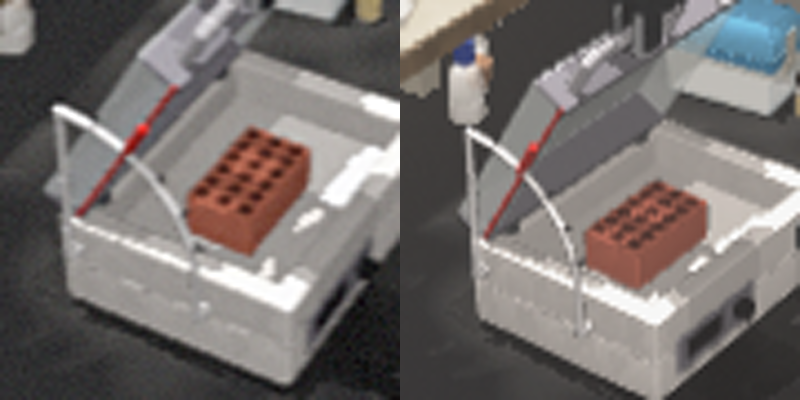

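The red line runs through the foot of the red peg in both views. Now a measured angle: fit the red line in each view in the lid's side plane, compared with the closed-lid picture, and the bar's depth.

```bash
python3 - <<'E'
from h import *
z=np.load('w3.npz');yaw=np.radians(-2.3);nx=np.array([np.cos(yaw),np.sin(yaw),0]);ny=np.array([-np.sin(yaw),np.cos(yaw),0])
O=np.array([604.,-78,0]);H=(80,92)
def side(n,u,v,y):
    o,r=ray(n,u,v);p=o+r*((y-(o-O)@ny)/(r@ny))-O;return p@nx,p[2]
for n,im,b0 in(('scene',z['i1'],(235,165,270,220)),('side',z['i2'],(235,155,262,215))):
  for t,I,b in(('closed',np.load(n+'0.npz')['im'],(230,205,290,240)),('now',im,b0)):
    m=cv2.inRange(cv2.cvtColor(I,cv2.COLOR_RGB2HSV),(0,90,60),(8,255,255))|cv2.inRange(cv2.cvtColor(I,cv2.COLOR_RGB2HSV),(170,90,60),(180,255,255))
    v,u=np.where(m[b[1]:b[3],b[0]:b[2]]);u=u+b[0];v=v+b[1]
    if t=='closed':k=v>205
    else:
        k=np.ones(len(u),bool)
    for y in(118,121):
        q=np.array([side(n,a,c,y) for a,c in zip(u[k],v[k])],np.float32)
        for _ in range(3):
            vx,vz,x0,z0=cv2.fitLine(q,cv2.DIST_HUBER,0,.01,.01).ravel()
            e=abs((q-[x0,z0])@[-vz,vx]);q=q[e<4]
        if vx>0:vx,vz=-vx,-vz
        print(n,t,y,len(q),'angle',np.degrees(np.arctan2(vz,-vx)).round(1),'hinge offset',((H[0]-x0)*-vz-(H[1]-z0)*-vx).round(1))
P={k:z[k] for k in('fx','fy','cx','cy','origin','orientation')};im,d=z['im'],z['d']
# bar arm
uv=cv2.projectPoints(np.array([[590,-5.,285]]),cv2.Rodrigues(P['orientation'].T)[0],-P['orientation'].T@P['origin'],np.array([[P['fx'],0,P['cx']],[0,P['fy'],P['cy']],[0,0,1]]),None)[0].ravel();u0,v0=uv.round().astype(int);print(u0,v0)
for v in(v0-20,v0,v0+20):
    row=d[v,u0-40:u0+40];k=np.where((row>0)&(row<row[row>0].min()+7))[0]+u0-40
    print(v,k.min(),k.max(),pt('wrist',k.mean(),v,row[row>0].min(),P).round(1))
E
```

```text
scene closed 118 79 angle 0.3 hinge offset 0.7
scene closed 121 79 angle 0.3 hinge offset 4.1
scene now 118 27 angle -57.1 hinge offset 118.7
scene now 121 27 angle -57.1 hinge offset 122.0
side closed 118 42 angle 0.4 hinge offset 3.4
side closed 121 42 angle 0.4 hinge offset 6.2
side now 118 44 angle 60.6 hinge offset -1.3
side now 121 44 angle 60.6 hinge offset -2.4
282 213
193 267 299 [590.8   2.4 287. ]
213 267 299 [590.5  -4.8 286.2]
233 267 299 [590.2 -11.9 286.8]
```

```bash
python3 - <<'E'
from h import *
z=np.load('w3.npz');yaw=np.radians(-2.3);nx=np.array([np.cos(yaw),np.sin(yaw),0]);ny=np.array([-np.sin(yaw),np.cos(yaw),0]);O=np.array([604.,-78,0])
F=lambda n,c:(220+(c[0]+.5)*90/400-.5,(165 if n=='scene' else 155)+(c[1]+.5)*90/400-.5)
def side(n,u,v,y=119):
    o,r=ray(n,u,v);p=o+r*((y-(o-O)@ny)/(r@ny))-O;return np.array([p@nx,p[2]])
I=z['i1'];h=cv2.cvtColor(I,cv2.COLOR_RGB2HSV);m=cv2.inRange(h,(0,110,60),(8,255,255))|cv2.inRange(h,(170,110,60),(180,255,255))
N,L,S,c=cv2.connectedComponentsWithStats(m[165:225,232:262])
i=1+np.argmax(S[1:,4]);v,u=np.where(L==i);print(S[i])
q=np.array([side('scene',a+232,b+165) for a,b in zip(u,v)],np.float32)
for _ in range(3):
    vx,vz,x0,z0=cv2.fitLine(q,cv2.DIST_HUBER,0,.01,.01).ravel();q=q[abs((q-[x0,z0])@[-vz,vx])<4]
print(len(q),np.degrees(np.arctan2(abs(vz),abs(vx))),vx*vz)
# same-picture check by the line's end points as viewed
for n,a,b in(('scene',(80,213),(178,88)),('side',(486,237),(562,108))):
    if n=='side':a,b=(a[0]-400,a[1]),(b[0]-400,b[1])
    p=side(n,*F(n,b))-side(n,*F(n,a));print(n,np.degrees(np.arctan2(p[1],-p[0])))
E
```

```text
[14 20 14 17 32]
32 60.01529 -0.43287915
scene 59.86378781240279
side 60.866853727009186
```

Scene gives 59.7° and side 60.2°, both relative to the closed lid. Hold for a second, check that nothing drifts, then hand in.

Call:
servo_tool([
  {"x": 0,"y": 0,"z": 0,"ax": 0,"ay": 0,"az": 0,"gripper": 0},
  {"x": 0,"y": 0,"z": 0,"ax": 0,"ay": 0,"az": 0,"gripper": 0},
  {"x": 0,"y": 0,"z": 0,"ax": 0,"ay": 0,"az": 0,"gripper": 0},
  {"x": 0,"y": 0,"z": 0,"ax": 0,"ay": 0,"az": 0,"gripper": 0},
  {"x": 0,"y": 0,"z": 0,"ax": 0,"ay": 0,"az": 0,"gripper": 0},
  {"x": 0,"y": 0,"z": 0,"ax": 0,"ay": 0,"az": 0,"gripper": 0},
  {"x": 0,"y": 0,"z": 0,"ax": 0,"ay": 0,"az": 0,"gripper": 0},
  {"x": 0,"y": 0,"z": 0,"ax": 0,"ay": 0,"az": 0,"gripper": 0},
  {"x": 0,"y": 0,"z": 0,"ax": 0,"ay": 0,"az": 0,"gripper": 0},
  {"x": 0,"y": 0,"z": 0,"ax": 0,"ay": 0,"az": 0,"gripper": 0},
  {"x": 0,"y": 0,"z": 0,"ax": 0,"ay": 0,"az": 0,"gripper": 0},
  {"x": 0,"y": 0,"z": 0,"ax": 0,"ay": 0,"az": 0,"gripper": 0},
])

```text
time_s: 9.17
ee_pos: [586.9, -37.7, 281.2]
eef_rot: [[0.046, 0.999, 0.003], [0.999, -0.046, -0.0], [-0.0, 0.003, -1.0]]
wrist_force: [-7.1, -0.2, 9.1]
width: 10.3
```

```bash
python3 - <<'E'
from h import *
s=manip.sense();i2,_=manip.read_camera('side');o=np.load('w3.npz')['i2']
print(s['ee_pos'],s['width'],s['wrist_force'],'lid-region picture change',cv2.absdiff(i2,o)[150:250,230:350].mean(), 'whole',cv2.absdiff(i2,o).mean())
if abs(s['ee_pos'][2]-281.4)<1.5 and s['width']>8: print(manip.close_job())
E
```

```text
[586.85175393 -37.65916719 281.15179306] 10.333016104604724 [-7.10544257 -0.23072662  9.09825684] lid-region picture change 0.5727222222222222 whole 0.4164030612244898
the job is handed in; nothing more can be done
None
```

The lid is open at about 60° with the gripper still holding the bar, and I handed the job in after about 9 s on the robot's clock.

- **Release:** I pushed the yellow paddle down until it stalled, with about 22 N on it. The lid sprang free to about 0.16 rad. After I lifted off, the wrist camera's depth showed the paddle back up at its rest height.
- **Lift and hold:** I gripped the steel bar at its middle with 40 N and raised it along its arc.
- **Lid angle:** The red edge line measured 59.7° in the scene view and 60.2° in the side view, both compared with the closed lid. The line runs through the red peg's foot in both pictures.
- **Disagreement:** The wrist camera's bar height suggested 61.6°. The bar's x position in the same picture gave 60.6°. I trusted the red line and made no correction.
- **Steadiness:** Over a one-second hold the gripper moved less than 0.5 mm, and the side picture hardly changed. The finger opening read 10.3 mm on the 12 mm bar and was stable, with about 12 N at the wrist.
- **Other objects:** My path stayed clear of the bystanders and I saw no sign of contact, but I did not measure their positions again at the end.

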